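# Lock the control box door with a slotted quarter-turn cam

### The job

The door of the grey control box is still unlocked and stands a little proud on its gasket. Take the flat-blade screwdriver with the red handle from the rack, set its blade in the slot of the brass cam lock and turn the lock clockwise until it seats and comes up firm against its stop, following it down as the door is drawn in, without leaning on it or forcing it past firm. Then hang the screwdriver back in the hole it came from and let go, leaving everything else as it was.

Things in the scene. Friction and masses are not known exactly. Their poses are not given: they have to be found in the camera images.
- box: Fixed grey steel wall enclosure lying on its back, 200 x 200 mm, door on top, black cable glands on its +x wall. Origin: centre of its underside, z up. The door is hinged along the +x side; its free edge and the lock are on the -x side (at yaw 0 towards the robot). Door top 88 mm up when shut, about 4 mm more at the lock when open.
- slot (a point): Centre of the slot mouth in the brass insert of the cam lock, 70 mm from the box's origin along the box's -x, at about z 0.097 m when open. x along the slot, z up (tilts with the door). Slot: 3.2 mm wide, 4.5 mm deep, spans the 16 mm insert. A dark steel rim, inner diameter about 17 mm, outer 30 mm, stands 2 mm above the insert. About 5 N keeps the blade down.
- lock (a joint): Angle of the lock's insert, rad: 0 fully open (slot parallel to the box's y), grows clockwise seen from above, hard stop at 1.571 = seated (slot parallel to the box's x, in line with the green marks). Turning it draws the door and lock down 4.5 mm evenly, against the gasket; needs 0.08 N m at first, 0.11 at the end; firm at the stop is 0.05 to 0.1 N m more, 0.2 more damages it. Stays where left.
- driver: Flat-blade screwdriver, red handle, 0.10 to 0.17 kg, hanging upright in the rack. Origin: centre of the blade's tip edge; z up along the shaft to the handle; x along the blade's width. Blade 13 x 2 mm, 14 mm long, then 8 mm round shaft; square handle 30 x 30 mm from z 75 to 141 mm, its faces square to x and y; black 26 mm cap to 147 mm.
- rack: Fixed dark grey sheet-steel stand, 60 x 200 mm, with an 85 mm high top 4 mm thick. Three 19 mm through holes on its centre line at y = -65, 0 and +65 mm, in which the drivers hang by the foot of the handle (tip 10 mm above the table). Origin: centre of its underside, z up, y along the row.
- driver_cross: Cross-tip screwdriver, blue handle, same handle and length as the red one, in another hole of the rack; not to be disturbed. Origin: its tip, z up.
- driver_hex: Hexagon-tip screwdriver, yellow handle, same handle and length as the red one, in another hole of the rack; not to be disturbed. Origin: its tip, z up.
- bottle: Clear water bottle, 64 mm across, 200 mm tall, standing at the robot's left; bystander. Origin: centre of its underside.
- gland: Loose black and grey cable gland, 28 mm across, 34 mm tall, standing near the robot; bystander. Origin: centre of its underside.
- tape: Brown roll of packing tape, 100 mm across, 50 mm tall, lying flat at the robot's right; bystander. Origin: centre of its underside.
- scanner: Black and grey hand-held barcode scanner, 160 mm long, 40 mm high, lying at the robot's right; bystander. Origin: centre of its underside.
- bracket: Bare steel angle bracket, 90 x 40 x 53 mm, lying at the robot's left; bystander. Origin: centre of its underside.
Mind the look-alikes: they are no part of the job. Leave any orange or turquoise look-alike of the rack alone.

How it is judged:
By the outcome, as a careful person would: the job done as asked, in the order asked, and still so for the second after the job is handed in, with the robot touching nothing.
It also fails if it takes over 67 s, if anything falls off the work surface, if the arm or the gripper's body presses on something with over 40 N, if the wrist force passes 120 N, or if a joint passes its speed limit or range.

### The arm

A 7-joint arm with a two-finger parallel gripper is mounted at the origin on the work surface. World frame = base frame: x ahead of the robot, y to its left, z up, the work surface at z = 0. Lengths are in mm, angles in rad, forces in N, time in s.
With the tool pointing down it reaches from about 425 to 950 mm from the base axis. Payload 16.7 kg.
Tool frame: the origin (TCP) lies on the centre line of the jaws, within the pads' length; the fingertips stand r.tip_extent ahead of it and the grasp point (between the pads) is the TCP (r.tip_extent is the distance from the TCP to the fingertips, in mm); z points along the fingers, y is the line along which they close (so a half turn about z gives the same grasp; the last joint's range is limited). The gripper opens to 94 mm and grips with 3 to 60 N. Pads are 16 mm wide; open, the fingers measure 119 mm over their backs; the gripper's body (75 mm by 177 mm) begins 78 mm behind the grasp point.
Start: joints at [-0.149, 0.426, 0.074, 1.606, -0.034, 1.111, -0.067], TCP at [674.963, -0.019, 224.467] pointing down, gripper open.
Joint ranges: [-2.85, 2.85], [-0.5, 2.14], [-1.23, 1.37], [0.21, 2.46], [-1.02, 4.16], [0.16, 2.05], [-2.73, 2.73]. Speed limits (rad/s): [1.89, 1.89, 2.39, 2.39, 3.01, 3.01, 3.01].

### API

Orientations are given as [roll, pitch, yaw] about the fixed x, y, z axes, in that order (R = Rz(yaw) Ry(pitch) Rx(roll)).
In Python, from station import r gives the robot as it stands.
- The arm moves only by the tool servo_tool, never from a script. Its argument "targets" is a list of rows, each a list of 3 entries, a list of its own where there are three numbers: the shift along the tool's x, y, z in m, then the turn about the tool's z in degrees, then the opening, from -1 (shut) to 1 (fully open). In form: [[[dx, dy, dz], roll, jaw], ...]. A call has 1 to 10 rows; each row shifts and turns the commanded pose from where the row before left it, along the tool's axes as they then stand; what a row does not reach is not made up. A row lasts 1/10 s, in which the tool goes at most 50 mm and 8.59 degrees, less where a joint would pass 70% of its speed; a pose out of reach is approached as far as the arm can. A call is refused whole if a number of a shift passes 0.05 or a number of a turn 8.59, either way. A call with a gripper value outside its range is refused whole. The fingers move at their own pace and stop on an object; "newtons" is the grip in N (left out, the last holds). Time passes only in rows, so rows that do not move let the fingers close. It gives the time, the measured TCP pose, the force, the opening and the grip force at its end, in the units of the state.
- r.read_state(): the state, without advancing time (a new reading comes with each control period).
- r.camera(name): name is "scene" or "side" or "wrist"; returns (picture, depth): 384x512x3 uint8, red, green, blue; 384x512 float32, mm along the optical axis (not along the pixel's ray), 0 where there is no reading.
- r.calibration(name): a dict with "camera_matrix" (3x3 intrinsics, pixels), "T" (4x4, takes a point from camera to world coordinates); the wrist camera has in their place "hand_eye" (4x4, takes a point from camera to tool coordinates, whose origin is the TCP and whose axes are the flange's). Camera axes: x right, y down, z forward; pixel columns grow to the right and rows downward; lengths in mm; the calibration is good to about 2 mm. A picture is of the moment at which its call begins: read the wrist's pose just before it. calibration takes no time and is no camera call.
- r.close_job(): hands the job in; it is judged then, once.
The state is a dict: "time_s": time; "joints": joint angles; "dq": joint speeds; "effort": joint torques, N m; "eef_pos": TCP position; "eef_rot": TCP orientation; "wrist_force": force on the tool from outside, world axes, zero at the start; "wrist_torque": the same for the moment, N m; "opening": finger opening in mm; "finger_force": force on a finger pad.
Only numpy, scipy, OpenCV 4.12 (cv2) and the standard library are available. Lean on these libraries where they do the work, as an engineer would, in place of code of your own. Each camera call takes 0.05 s, during which the arm holds its last target. There are 200 camera calls.

## Working session

There is one attempt and no reset: what is moved stays moved. The work goes in short steps, Python scripts to look and compute and a tool call to move; the robot and the scene stay as the last step left them, time stands still between calls to the robot, and variables do not carry over. Pictures are saved under pics/ and viewed, at most 10 in all, crops included, and the job is handed in when it is done.

Besides the shell and the picture viewer there is one more tool, called after "Request:" as name(argument=value, ...) on one line, values as JSON. servo_tool: Moves the arm, as the interface text tells. Its arguments: {"type":"object","properties":{"targets":{"type":"array"},"newtons":{"type":"number"}},"required":["targets"]}

```bash
mkdir -p pics
cat > h.py <<'E'
import numpy as np, cv2
from station import r
from scipy.spatial.transform import Rotation as R
def shot(n,f):
    s=r.read_state(); p,d=r.camera(n); c=r.calibration(n)
    K=np.array(c["camera_matrix"])
    if n=="wrist":
        T=np.eye(4);T[:3,:3]=R.from_euler('xyz',s["eef_rot"]).as_matrix();T[:3,3]=s["eef_pos"];T=T@np.array(c["hand_eye"])
    else: T=np.array(c["T"])
    np.savez("pics/"+f+".npz",p=p,d=d,K=K,T=T); cv2.imwrite("pics/"+f+".png",p[:,:,::-1]); return p,d,K,T
def load(f):
    z=np.load("pics/"+f+".npz"); return z["p"],z["d"],z["K"],z["T"]
def cloud(d,K,T):
    v,u=np.indices(d.shape); P=np.stack([(u-K[0,2])*d/K[0,0],(v-K[1,2])*d/K[1,1],d],-1)
    return P@T[:3,:3].T+T[:3,3]
E
python3 - <<'E'
from h import *
s=r.read_state();print({k:np.round(v,3) for k,v in s.items()},r.tip_extent)
a=shot("scene","s0");b=shot("side","d0");c=shot("wrist","w0")
for n,x in zip("sdw",(a,b,c)): print(n,np.round(x[3],3).tolist())
cv2.imwrite("pics/all.png",cv2.resize(np.hstack([a[0],b[0]])[:,:,::-1],(800,300)))
E
```

```text
{'time_s': np.float64(0.0), 'joints': array([-0.149,  0.427,  0.074,  1.607, -0.034,  1.111, -0.067]), 'dq': array([ 0.002,  0.   , -0.   , -0.001,  0.   ,  0.   , -0.001]), 'effort': array([-4.0000e-03, -9.3584e+01,  3.6650e+00, -4.5420e+01, -4.9000e-02,
        2.0000e-02, -0.0000e+00]), 'eef_pos': array([ 6.74591e+02, -7.70000e-02,  2.23803e+02]), 'eef_rot': array([-3.14 ,  0.   ,  1.571]), 'wrist_force': array([ 0.333, -0.217, -0.437]), 'wrist_torque': array([ 0.   , -0.024,  0.067]), 'finger_force': np.float64(0.0), 'opening': np.float64(93.796)} 19.0
s [[0.857, 0.286, -0.429, 920.064], [0.515, -0.497, 0.698, -773.686], [-0.013, -0.819, -0.573, 720.722], [0.0, 0.0, 0.0, 1.0]]
d [[-0.933, -0.243, 0.267, 105.004], [-0.361, 0.603, -0.712, 901.394], [0.012, -0.76, -0.65, 953.407], [0.0, 0.0, 0.0, 1.0]]
w [[1.0, 0.0, -0.002, 672.674], [-0.0, -0.974, -0.228, 66.455], [-0.001, 0.228, -0.974, 385.354], [0.0, 0.0, 0.0, 1.0]]
```

View pics/s0.png

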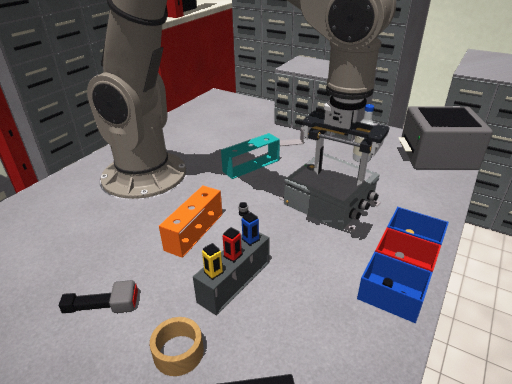

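View pics/w0.png

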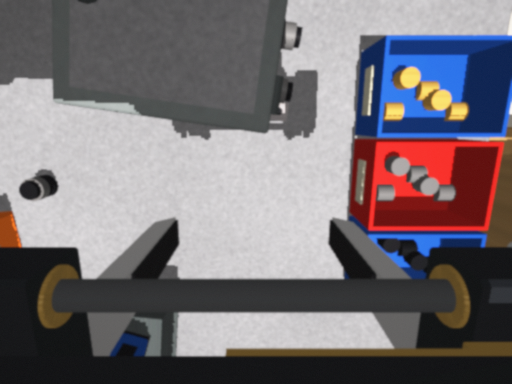

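The scene picture shows the red driver in the rack's middle hole at (232,240), blue at (250,228), yellow at (212,260). The box is at (330,190), partly under the gripper. The wrist picture shows the box's door at the top left, and the lock is out of view.

Run:
```python
from h import *
for f in ("s0","d0"):
    p,d,K,T=load(f);C=cloud(d,K,T);h=cv2.cvtColor(p,cv2.COLOR_RGB2HSV).astype(int)
    H,S,V=h[...,0],h[...,1],h[...,2]
    reg=(C[...,2]>88)&(C[...,2]<190)&(C[...,0]>350)&(C[...,0]<900)&(C[...,1]<100)&(C[...,1]>-450)&(S>140)&(V>70)&(d>0)
    for n,m in (("red",(H<6)|(H>174)),("yel",(H>20)&(H<32)),("blu",(H>105)&(H<125))):
        P=C[m&reg]; 
        if len(P)<10: print(f,n,len(P));continue
        t=np.percentile(P[:,2],98); print(f,n,len(P),np.median(P,0).round(1),"top z",t.round(1),P[P[:,2]>t-4].mean(0).round(1), np.percentile(P[:,:2],[2,98],axis=0).round(0).tolist())
p=load("d0")[0]; cv2.imwrite("pics/d0b.png",cv2.resize(p,(800,600),interpolation=2)[:,:,::-1])
```

```text
s0 red 254 [ 541.  -259.3  128.2] top z 150.4 [ 536.6 -253.6  148.9] [[516.0, -263.0], [546.0, -235.0]]
s0 yel 295 [ 532.7 -321.5  124.7] top z 150.9 [ 527.8 -318.   149.2] [[507.0, -328.0], [540.0, -302.0]]
s0 blu 220 [ 545.  -192.5  126.8] top z 151.0 [ 540.9 -188.2  149.1] [[520.0, -198.0], [554.0, -173.0]]
d0 red 74 [ 522.1 -229.9  131. ] top z 152.1 [ 526.6 -234.9  150.4] [[516.0, -253.0], [543.0, -225.0]]
d0 yel 83 [ 514.4 -293.1  135.1] top z 154.0 [ 522.  -297.5  151.9] [[506.0, -316.0], [539.0, -287.0]]
d0 blu 91 [ 529.6 -163.   122. ] top z 151.4 [ 532.2 -167.9  149.8] [[520.0, -185.0], [552.0, -155.0]]
```

View pics/d0b.png

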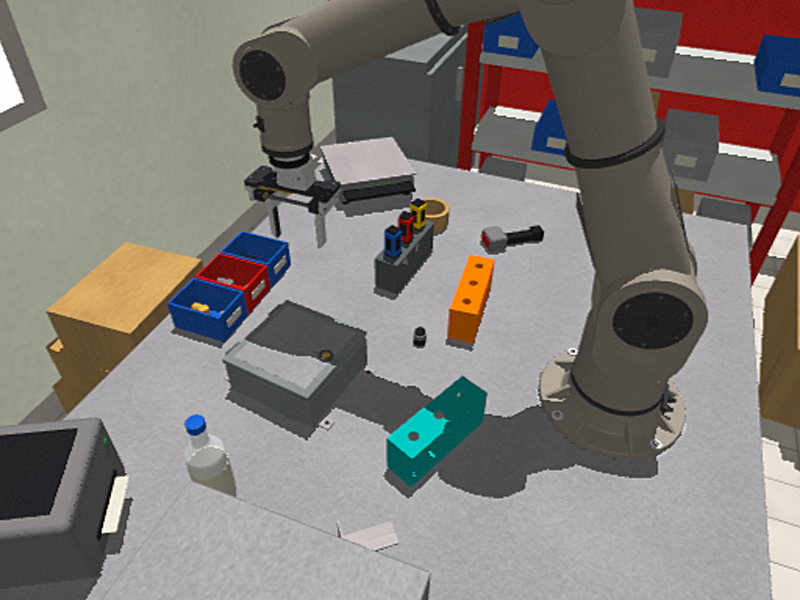

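The side picture shows the box with the brass lock at (325,354) in the enlarged view, which is original (208,226). The red driver is between blue and yellow, and the driver handles are clear of everything else.

Run:
```python
from h import *
p,d,K,T=load("d0");C=cloud(d,K,T)
print(C[226,208],C[222,206], C[230,205])
h=cv2.cvtColor(p,cv2.COLOR_RGB2HSV).astype(int)
m=(h[...,0]>12)&(h[...,0]<28)&(h[...,1]>90)&(C[...,2]>80)&(C[...,2]<110)&(C[...,0]>400)&(abs(C[...,1])<200)
print(m.sum(),C[m].mean(0))
for f in("s0","d0"):
    p,d,K,T=load(f);C=cloud(d,K,T)
    m=(C[...,2]>78)&(C[...,2]<100)&(C[...,0]>500)&(C[...,0]<900)&(abs(C[...,1]-40)<200)
    print(f,m.sum(),cv2.minAreaRect(C[m][:,:2].astype(np.float32)))
```

```text
[533.36809529 179.16969057  95.42813158] [550.01351008 160.5428204   88.64262688] [535.10761257 195.77357333  93.68218361]
15 [531.31939849 182.77511433  95.68774265]
s0 2423 ((588.32763671875, 45.204986572265625), (414.2792053222656, 209.18893432617188), 82.28437805175781)
d0 2537 ((611.0701904296875, 39.97642517089844), (399.92694091796875, 222.0958251953125), 89.99494171142578)
```

Request:
servo_tool(targets=[[[0.03, -0.022, 0], 0, 1], [[0.03, -0.022, 0], 0, 1], [[0.03, -0.022, 0], 0, 1], [[0.03, -0.022, 0], 0, 1], [[0.03, -0.022, 0], 0, 1], [[0.02, -0.02, 0], 0, 1], [[0, 0, 0], 0, 1], [[0, 0, 0], 0, 1]])

```text
time_s: 0.95
eef_pos: [544.9, 170.2, 224.6]
eef_rot: [3.141, 0.0, 1.572]
wrist_force: [0.2, 0.1, 0.5]
opening: 93.7
finger_force: 0.0
```

Run:
```python
from h import *
p,d,K,T=shot("wrist","w1"); s=r.read_state();print(s["time_s"],s["eef_pos"],s["eef_rot"],s["dq"].round(3) if hasattr(s["dq"],"round") else s["dq"])
cv2.imwrite("pics/w1b.png",cv2.resize(p,(800,600),interpolation=2)[:,:,::-1])
```

```text
1.0 [545.30534863 169.45002612 224.51100843] [3.14146205e+00 2.26837210e-04 1.57042365e+00] [ 0.013  0.007  0.01  -0.006 -0.002 -0.     0.   ]
```

View pics/w1b.png

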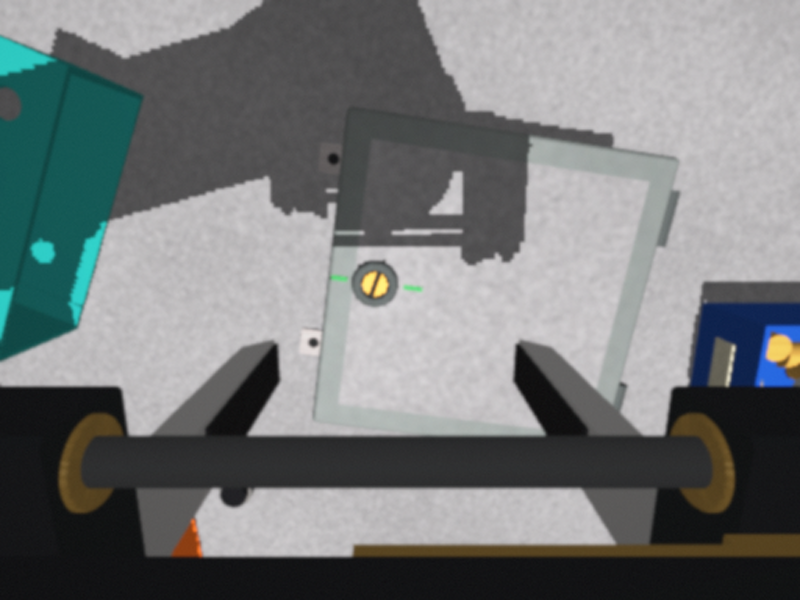

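The lock shows at enlarged (375,284), original (240,182). Its slot is nearly upright in the picture and leans a little right at the top, and the green marks are at (338,278) and (413,289). Next an enlarged crop for the slot angle, while computing the box edges.

Run:
```python
from h import *
p,d,K,T=load("w1");C=cloud(d,K,T)
cv2.imwrite("pics/w1c.png",cv2.resize(p[160:205,205:275],(784,504),interpolation=2)[:,:,::-1])
def atz(u,v,z):
    ray=T[:3,:3]@np.linalg.solve(K,[u,v,1]);return T[:3,3]+ray*(z-T[2,3])/ray[2]
h=cv2.cvtColor(p,cv2.COLOR_RGB2HSV).astype(int)
sub=np.zeros(d.shape,bool);sub[165:200,220:260]=1
m=sub&(h[...,0]>12)&(h[...,0]<32)&(h[...,1]>80)
v,u=np.nonzero(m);print("brass px",len(u),(u.min()+u.max())/2,(v.min()+v.max())/2,atz((u.min()+u.max())/2,(v.min()+v.max())/2,97), np.median(C[m],0))
g=(h[...,0]>45)&(h[...,0]<75)&(h[...,1]>70);g[:,:200]=0;g[:,280:]=0
v,u=np.nonzero(g);L=u<240;a=atz(u[L].mean(),v[L].mean(),90);b=atz(u[~L].mean(),v[~L].mean(),90);print("green",a,b,np.degrees(np.arctan2(*(b-a)[1::-1])))
k=.64
for e in [((348,108),(678,158)),((348,108),(316,418))]:
    a,b=[atz(x*k,y*k,90) for x,y in e];print(a,b,np.degrees(np.arctan2(*(b-a)[1::-1])))
```

```text
brass px 238 239.5 181.5 [529.11571077 181.8949027   97.        ] [529.41455662 181.56170153  97.21216289]
green [506.00507529 184.5327161   90.        ] [553.18188813 177.95248847  90.        ] -7.940394127276568
[514.45845059 285.07165651  90.        ] [711.43280172 257.18126814  90.        ] -8.059165143532782
[514.45845059 285.07165651  90.        ] [488.2622114   87.52337842  90.        ] -97.55373764647484
```

View pics/w1c.png

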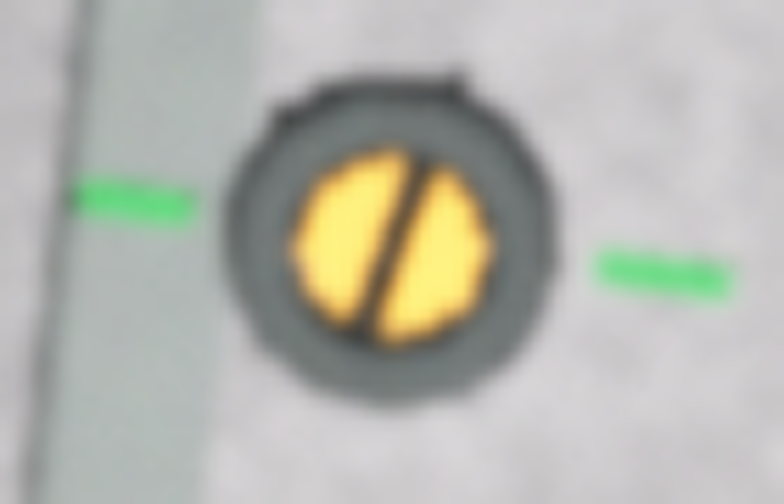

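The crop shows the slot running from (418,155) to (366,335). That puts it at 74° in the world, about 8° into its travel, and the box yaw is -8°. Lock centre is about (529.2,181.8). Now to the rack.

Request:
servo_tool(targets=[[[-0.04, 0, 0], 1, 1], [[-0.04, -0.002, 0], 1, 1], [[-0.045, -0.002, 0], 1, 1], [[-0.045, -0.002, 0], 1, 1], [[-0.045, -0.002, 0], 1, 1], [[-0.045, -0.002, 0], 0.5, 1], [[-0.045, -0.002, 0], 0, 1], [[-0.045, 0, 0], 0, 1], [[-0.035, 0, 0], 0, 1], [[-0.025, 0, 0], 0, 1]])

```text
time_s: 2.0
eef_pos: [505.9, -242.5, 224.5]
eef_rot: [-3.141, 0.001, 1.471]
wrist_force: [0.5, 0.4, 0.4]
opening: 94.0
finger_force: 0.0
```

Request:
servo_tool(targets=[[[0, 0, 0], 0, 1], [[0, 0, 0], 0, 1]])

```text
time_s: 2.2
eef_pos: [506.6, -239.4, 224.2]
eef_rot: [-3.141, 0.0, 1.472]
wrist_force: [0.1, 0.2, 0.6]
opening: 94.0
finger_force: 0.0
```

Run:
```python
from h import *
p,d,K,T=shot("wrist","w2"); s=r.read_state();print(s["time_s"],s["eef_pos"],s["eef_rot"])
C=cloud(d,K,T);h=cv2.cvtColor(p,cv2.COLOR_RGB2HSV).astype(int);H,S,V=h[...,0],h[...,1],h[...,2]
for n,m in (("red",(H<6)|(H>174)),("yel",(H>20)&(H<32)),("blu",(H>105)&(H<125))):
    m=m&(S>130)&(V>60)&(C[...,2]>144)&(C[...,2]<160)&(abs(C[...,1]+244)<130)&(abs(C[...,0]-531)<60)
    q=C[m][:,:2].astype(np.float32)
    if len(q)>9: print(n,len(q),np.median(C[m],0),cv2.minAreaRect(q))
cv2.imwrite("pics/w2b.png",cv2.resize(p,(800,600),interpolation=2)[:,:,::-1])
```

```text
2.25 [ 506.86114633 -238.38640114  224.23877137] [-3.14115675e+00 -1.34594241e-04  1.47387381e+00]
red 387 [ 524.01730518 -232.32608938  151.19150074] ((528.9532470703125, -244.0367431640625), (29.281858444213867, 29.459535598754883), 84.61876678466797)
yel 336 [ 522.81861895 -295.35168561  150.66335998] ((523.7158813476562, -296.819580078125), (13.195971488952637, 30.988933563232422), 87.56695556640625)
blu 339 [ 529.49877834 -175.48506137  151.24698551] ((535.5548706054688, -178.3031768798828), (29.903078079223633, 29.94049072265625), 71.88914489746094)
```

View pics/w2b.png

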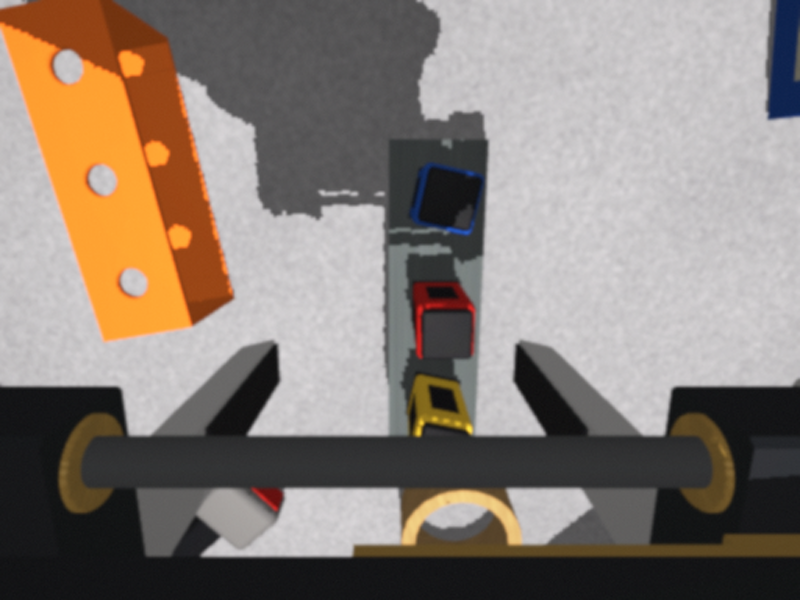

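The red driver's cap is at enlarged (446,330), with its faces in line with the jaws. The blue and yellow drivers are clear of the finger paths. Descending.

Request:
servo_tool(targets=[[[-0.0035, 0.0225, 0], 0, 1], [[0, 0, 0.02], 0, 1], [[0, 0, 0.03], 0, 1], [[0, 0, 0.03], 0, 1], [[0, 0, 0.024], 0, 1], [[0, 0, 0], 0, 1], [[0, 0, 0], 0, 1]])

```text
time_s: 2.95
eef_pos: [529.3, -243.3, 120.9]
eef_rot: [-3.141, -0.0, 1.476]
wrist_force: [0.1, 1.0, 0.3]
opening: 93.6
finger_force: 0.0
```

Request:
servo_tool(targets=[[[0, 0, 0], 0, 0.2], [[0, 0, 0], 0, -0.2], [[0, 0, 0], 0, -0.6], [[0, 0, 0], 0, -0.6], [[0, 0, 0], 0, -0.6], [[0, 0, 0], 0, -0.6], [[0, 0, 0], 0, -0.6]], newtons=40)

```text
time_s: 3.65
eef_pos: [528.9, -243.9, 120.5]
eef_rot: [-3.141, -0.0, 1.475]
wrist_force: [0.6, 0.1, 0.5]
opening: 41.4
finger_force: 0.0
```

Request:
servo_tool(targets=[[[0, 0, 0], 0, -1], [[0, 0, 0], 0, -1], [[0, 0, 0], 0, -1], [[0, 0, 0], 0, -1], [[0, 0, 0], 0, -1]])

```text
time_s: 4.15
eef_pos: [529.0, -243.9, 120.5]
eef_rot: [3.142, -0.0, 1.475]
wrist_force: [-0.0, 0.3, 0.2]
opening: 29.8
finger_force: 40.0
```

Run:
```python
from h import *
s=r.read_state();print({k:np.round(s[k],4).tolist() for k in("time_s","eef_pos","eef_rot","joints","wrist_force","wrist_torque","opening","finger_force")})
```

```text
{'time_s': 4.15, 'eef_pos': [529.0223, -243.8696, 120.47], 'eef_rot': [3.1416, -0.0, 1.4748], 'joints': [0.1405, 0.398, 0.2265, 1.9217, -0.1177, 0.8346, 0.333], 'wrist_force': [-0.0045, 0.3233, 0.2126], 'wrist_torque': [-0.0438, -0.1872, 0.0069], 'opening': 29.7583, 'finger_force': 39.998}
```

Request:
servo_tool(targets=[[[0, 0, -0.015], 0, -1], [[0, 0, -0.03], 0, -1], [[0, 0, -0.04], 0, -1], [[0, 0, -0.04], 0, -1], [[0, 0, -0.03], 0, -1], [[0, 0, -0.01], 0, -1], [[0, 0, 0], 0, -1], [[0, 0, 0], 0, -1]])

```text
time_s: 4.95
eef_pos: [528.4, -243.6, 284.5]
eef_rot: [-3.14, -0.0, 1.475]
wrist_force: [-0.8, -0.2, -1.7]
opening: 30.0
finger_force: 40.0
```

Run:
```python
from h import *
s=r.read_state();print(s["time_s"],s["eef_pos"],s["eef_rot"],s["wrist_force"],s["opening"])
tip=np.array(s["eef_pos"])-[0,0,110.5]
ims=[]
for n in("wrist","scene"):
    p,d,K,T=shot(n,n[0]+"3");q=K@(np.linalg.inv(T)@[*tip,1])[:3];u,v=(q[:2]/q[2]).round().astype(int);print(n,u,v)
    a=40;pp=cv2.copyMakeBorder(p,a,a,a,a,0);ims.append(cv2.resize(pp[v:v+2*a,u:u+2*a],(400,400),interpolation=2))
cv2.imwrite("pics/b3.png",np.hstack(ims)[:,:,::-1])
```

```text
4.95 [ 528.41816608 -243.61600687  284.48810833] [-3.14021178e+00 -3.11737313e-04  1.47481640e+00] [-0.75891969 -0.17315476 -1.71465146] 29.981205630277838
wrist 256 197
scene 231 224
```

View pics/b3.png

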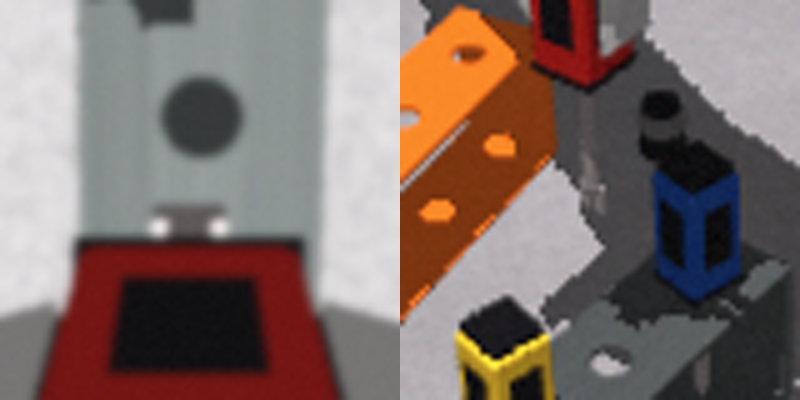

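The left crop (wrist) shows the blade tip at about (190,226) with its width across the picture, so along the jaws' closing line. The right crop (scene) shows the shaft hanging straight at (595,190). Carrying it to the lock.

Request:
servo_tool(targets=[[[0.025, -0.003, 0], 0, -1], [[0.04, -0.004, 0], 0, -1], [[0.045, -0.004, 0], 0, -1], [[0.045, -0.004, 0], 0, -1], [[0.045, -0.004, 0], 0, -1], [[0.045, -0.004, 0], 0, -1], [[0.045, -0.004, 0], 0, -1], [[0.045, -0.004, 0], 0, -1], [[0.045, -0.004, 0], 0, -1], [[0.044, -0.005, 0], 0, -1]])

```text
time_s: 6.05
eef_pos: [529.1, 183.7, 284.2]
eef_rot: [-3.14, 0.001, 1.475]
wrist_force: [1.0, 0.2, -1.8]
opening: 29.6
finger_force: 40.0
```

Request:
servo_tool(targets=[[[0, 0, 0], -7.95, -1], [[0, 0, 0], -7.95, -1], [[0, 0, 0], -7.95, -1], [[0, 0, 0], -7.95, -1], [[0, 0, 0], -7.95, -1], [[0, 0, 0], -7.95, -1], [[0, 0, 0], -7.95, -1], [[0, 0, 0], -7.95, -1], [[0, 0, 0], -7.95, -1], [[0, 0, 0], -7.95, -1]])

```text
time_s: 7.05
eef_pos: [529.4, 181.8, 284.1]
eef_rot: [-3.14, -0.002, 2.868]
wrist_force: [-0.3, -0.0, -1.1]
opening: 29.7
finger_force: 40.0
```

Request:
servo_tool(targets=[[[0, 0, 0], 0, -1], [[0, 0, 0], 0, -1]])

```text
time_s: 7.25
eef_pos: [529.6, 181.8, 284.6]
eef_rot: [-3.141, -0.001, 2.858]
wrist_force: [-0.3, 0.3, -1.1]
opening: 30.0
finger_force: 40.0
```

```bash
cat >> h.py <<'E'
def st(*k):
    s=r.read_state();print({x:np.round(s[x],4).tolist() for x in("time_s","eef_pos","eef_rot","wrist_force","wrist_torque")+k});return s
def go(x,y,z,yaw):
    s=st("opening","joints");e=s["eef_pos"];M=R.from_euler('xyz',s["eef_rot"]).as_matrix()
    print("tool shift mm",(M.T@(np.array([x,y,z])-e)).round(2),"roll deg",round(-np.degrees((yaw-s["eef_rot"][2]+np.pi)%(2*np.pi)-np.pi),2))
E
python3 -c "
from h import *
go(529.2,181.8,217,np.radians(164))"
```

```text
{'time_s': 7.25, 'eef_pos': [529.5717, 181.7738, 284.595], 'eef_rot': [-3.1408, -0.0013, 2.8578], 'wrist_force': [-0.2592, 0.2669, -1.118], 'wrist_torque': [0.0614, -0.1085, 0.0251], 'opening': 30.0421, 'joints': [-0.283, 0.198, -0.1883, 1.7835, 0.0397, 1.1654, 0.8036]}
tool shift mm [ 2.80e-01 -2.00e-02  6.76e+01] roll deg -0.26
```

Request:
servo_tool(targets=[[[0, 0, 0.02], 0, -1], [[0, 0, 0.025], 0, -1], [[0, 0, 0.015], 0, -1], [[0, 0, 0.007], 0, -1], [[0, 0, 0], 0, -1], [[0, 0, 0], 0, -1]])

```text
time_s: 7.85
eef_pos: [530.1, 182.2, 219.1]
eef_rot: [3.141, 0.0, 2.861]
wrist_force: [0.1, -0.2, -1.3]
opening: 29.9
finger_force: 40.0
```

Run:
```python
from h import *
s=st();e=np.array(s["eef_pos"])
ims=[]
for n in("wrist","side"):
    p,d,K,T=shot(n,n[0]+"4");q=K@(np.linalg.inv(T)@[e[0],e[1],100,1])[:3];u,v=(q[:2]/q[2]).round().astype(int);print(n,u,v,K[0,0])
    a=40 if n=="wrist" else 25;pp=cv2.copyMakeBorder(p,a,a,a,a,0);ims.append(cv2.resize(pp[v:v+2*a,u:u+2*a],(400,400),interpolation=2))
cv2.imwrite("pics/b4.png",np.hstack(ims)[:,:,::-1])
```

```text
{'time_s': 7.85, 'eef_pos': [530.082, 182.1772, 219.0615], 'eef_rot': [3.1412, 0.0003, 2.8611], 'wrist_force': [0.1155, -0.2461, -1.3221], 'wrist_torque': [0.0524, -0.038, 0.0023]}
wrist 253 197 303.1172506120688
side 208 226 395.62682177068086
```

View pics/b4.png

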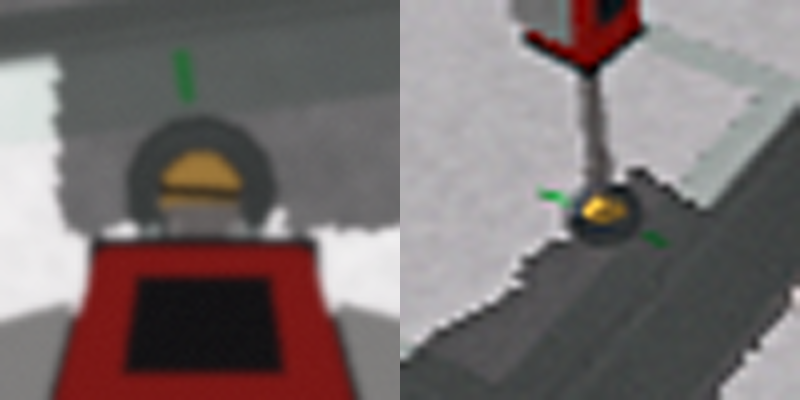

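The left crop shows the slot at about (202,190) and the tip's near edge at about y 205, so it lies roughly 1 mm off in tool +x. The right crop shows the shaft over the insert. I'll read the pixel values for a finer figure.

Run:
```python
from h import *
p,d,K,T=load("w4")
print("cols",list(range(240,270)))
for v in range(184,208): print(v,*(f"{p[v,u,0]:3d}{'b' if int(p[v,u,0])-int(p[v,u,2])>40 else ' '}" for u in range(240,270)))
s=r.read_state();e=np.array(s["eef_pos"])
for z in(97,108.5,122):
    for o in((0,0),(6.5,0),(-6.5,0),(0,1)):
        M=R.from_euler('xyz',s["eef_rot"]).as_matrix();P=e+M@[o[1],o[0],0];q=K@(np.linalg.inv(T)@[P[0],P[1],z,1])[:3];print(z,o,(q[:2]/q[2]).round(2))
```

```text
cols [240, 241, 242, 243, 244, 245, 246, 247, 248, 249, 250, 251, 252, 253, 254, 255, 256, 257, 258, 259, 260, 261, 262, 263, 264, 265, 266, 267, 268, 269]
184  98   91   79   64   58   58   60   61   61   62   62   62   60   60   61   61   60   60   60   58   59   58   66   82   96  106  107  107  109  108 
185  91   76   64   57   57   60   61   61   60   61   61   61   60   60   60   60   60   59   60   59   58   59   57   67   84   97  105  107  108  108 
186  82   66   59   57   59   59   60   59   59   61   65   69   71   71   72   68   61   57   58   57   58   56   56   59   69   84   96  105  105  105 
187  73   60   58   57   60   59   57   58   61   74   90  100b 102b 103b 103b  94   83   69   60   56   57   56   56   57   58   68   85  100  105  103 
188  65   56   57   57   58   57   58   68   81  100b 123b 134b 137b 136b 134b 128b 117b  93b  69   59   56   57   56   57   55   61   74   93  103  101 
189  60   57   59   57   57   58   66   88  113b 131b 146b 152b 153b 153b 152b 150b 139b 118b  92b  70   59   56   57   57   56   57   69   87   99  103 
190  58   56   59   
[... 2394 characters left out ...]
 65   64   64   62   66   73   81   82   83   82 
206  91b  90b  91b  91b  91b  89b  91b  89b  89b  89b  90b  89b  89b  90b  90b  89b  90b  90b  89b  90b  91b  91b  91b  90b  89b  93b  92b  92b  91b  92b
207 115b 114b 115b 115b 114b 114b 113b 115b 115b 114b 114b 114b 114b 114b 114b 114b 115b 114b 115b 115b 114b 116b 114b 115b 115b 116b 114b 115b 115b 115b
97 (0, 0) [253.35 196.3 ]
97 (6.5, 0) [260.11 196.3 ]
97 (-6.5, 0) [246.6  196.31]
97 (0, 1) [253.35 195.29]
108.5 (0, 0) [253.36 199.22]
108.5 (6.5, 0) [260.39 199.21]
108.5 (-6.5, 0) [246.34 199.22]
108.5 (0, 1) [253.36 198.17]
122 (0, 0) [253.38 202.95]
122 (6.5, 0) [260.75 202.94]
122 (-6.5, 0) [246.01 202.95]
122 (0, 1) [253.38 201.85]
```

Request:
servo_tool(targets=[[[0.0007, 0, 0.004], 4, -1], [[0, 0, 0.004], 0, -1], [[0, 0, 0.001], 0, -1], [[0, 0, 0.001], 0, -1], [[0, 0, 0], 0, -1]])

```text
time_s: 8.45
eef_pos: [529.2, 182.2, 208.5]
eef_rot: [3.142, -0.0, 2.793]
wrist_force: [-0.4, 0.8, -0.8]
opening: 30.1
finger_force: 40.0
```

Request:
servo_tool(targets=[[[0, 0, 0.0007], 0, -1], [[0, 0, 0.0007], 0, -1], [[0, 0, 0], 0, -1]])

```text
time_s: 8.75
eef_pos: [529.3, 182.2, 207.1]
eef_rot: [3.141, 0.0, 2.793]
wrist_force: [0.6, 0.1, -2.0]
opening: 29.9
finger_force: 40.0
```

Request:
servo_tool(targets=[[[0, 0, 0.0007], 0, -1], [[0, 0, 0.0005], 0, -1], [[0, 0, 0], 0, -1]])

```text
time_s: 9.05
eef_pos: [529.4, 182.1, 205.9]
eef_rot: [3.141, 0.0, 2.792]
wrist_force: [1.6, -0.7, -0.7]
opening: 29.8
finger_force: 40.0
```

Request:
servo_tool(targets=[[[0, 0, 0.0007], 0, -1], [[0, 0, 0.0005], 0, -1], [[0, 0, 0], 0, -1]])

```text
time_s: 9.35
eef_pos: [529.4, 182.1, 204.7]
eef_rot: [3.141, 0.0, 2.792]
wrist_force: [3.0, -1.8, -0.9]
opening: 29.9
finger_force: 40.0
```

Request:
servo_tool(targets=[[[0, 0, 0.0007], 0, -1], [[0, 0, 0.0005], 0, -1], [[0, 0, 0], 0, -1]])

```text
time_s: 9.65
eef_pos: [529.3, 182.2, 203.5]
eef_rot: [3.141, 0.0, 2.792]
wrist_force: [3.9, -1.3, -0.4]
opening: 29.3
finger_force: 40.0
```

```bash
python3 -c "
from h import *
st('joints')"
```

```text
{'time_s': 9.65, 'eef_pos': [529.3217, 182.2061, 203.5043], 'eef_rot': [3.1414, 0.0002, 2.7925], 'wrist_force': [3.85, -1.319, -0.4461], 'wrist_torque': [-0.3132, -1.366, -0.0259], 'joints': [-0.2958, 0.2678, -0.1789, 1.8798, 0.0561, 0.9986, 0.7228]}
```

Request:
servo_tool(targets=[[[-0.0004, 0, 0.0004], 0, -1], [[0, 0, 0.0003], 0, -1], [[0, 0, 0], 0, -1]])

```text
time_s: 9.95
eef_pos: [529.5, 182.1, 202.9]
eef_rot: [3.142, -0.0, 2.792]
wrist_force: [1.6, -1.1, 4.4]
opening: 29.7
finger_force: 40.0
```

Request:
servo_tool(targets=[[[0, 0, 0.0004], 0, -1], [[0, 0, 0], 0, -1]])

```text
time_s: 10.15
eef_pos: [529.5, 182.1, 202.7]
eef_rot: [3.141, 0.0, 2.793]
wrist_force: [0.6, -1.3, 8.6]
opening: 29.5
finger_force: 40.0
```

Request:
servo_tool(targets=[[[0, 0, 0.0004], 0, -1], [[0, 0, 0], 0, -1]])

```text
time_s: 10.35
eef_pos: [529.6, 182.2, 202.6]
eef_rot: [3.141, 0.0, 2.792]
wrist_force: [0.1, -1.6, 11.9]
opening: 30.3
finger_force: 40.0
```

Request:
servo_tool(targets=[[[0, 0, 0], 3, -1], [[0, 0, 0.0001], 4, -1], [[0, 0, 0.0002], 4, -1], [[0, 0, 0.0002], 4, -1], [[0, 0, 0.0002], 4, -1], [[0, 0, 0], 0, -1]])

```text
time_s: 10.95
eef_pos: [530.0, 182.3, 202.1]
eef_rot: [3.14, 0.001, 2.458]
wrist_force: [2.0, -2.0, 11.1]
opening: 29.7
finger_force: 40.0
```

```bash
python3 -c "
from h import *
st('joints')"
```

```text
{'time_s': 10.95, 'eef_pos': [530.0379, 182.3382, 202.0716], 'eef_rot': [3.1403, 0.0007, 2.4582], 'wrist_force': [1.9545, -1.9526, 11.0711], 'wrist_torque': [-0.5227, -0.6223, -0.0273], 'joints': [-0.3396, 0.2669, -0.1266, 1.8832, 0.0399, 0.9924, 0.4038]}
```

Request:
servo_tool(targets=[[[0, 0, 0.0002], 4, -1], [[0, 0, 0.0002], 4, -1], [[0, 0, 0.0002], 4, -1], [[0, 0, 0.0002], 4, -1], [[0, 0, 0.0002], 4, -1]])

```text
time_s: 11.45
eef_pos: [530.3, 182.5, 201.2]
eef_rot: [3.139, 0.0, 2.109]
wrist_force: [3.8, -0.9, 9.4]
opening: 30.1
finger_force: 40.0
```

```bash
python3 -c "
from h import *
st('joints')"
```

```text
{'time_s': 11.45, 'eef_pos': [530.2869, 182.4812, 201.1732], 'eef_rot': [3.1395, 0.0002, 2.109], 'wrist_force': [3.7949, -0.9307, 9.3734], 'wrist_torque': [-0.1481, -1.1655, 0.1086], 'joints': [-0.3851, 0.2656, -0.0725, 1.8867, 0.0228, 0.9879, 0.0706]}
```

Request:
servo_tool(targets=[[[0, 0, 0.0002], 4, -1], [[0, 0, 0.0002], 4, -1], [[0, 0, 0.0002], 4, -1], [[0, 0, 0.0002], 4, -1], [[0, 0, 0.0002], 4, -1], [[0, 0, 0.0002], 4, -1]])

```text
time_s: 12.05
eef_pos: [530.6, 182.5, 200.0]
eef_rot: [3.139, -0.001, 1.69]
wrist_force: [4.6, -0.4, 8.9]
opening: 29.9
finger_force: 40.0
```

```bash
python3 -c "
from h import *
st('joints')"
```

```text
{'time_s': 12.05, 'eef_pos': [530.5979, 182.543, 200.034], 'eef_rot': [3.1389, -0.0008, 1.6902], 'wrist_force': [4.565, -0.3524, 8.8759], 'wrist_torque': [-0.1805, -1.5244, 0.0301], 'joints': [-0.4401, 0.265, -0.0071, 1.891, 0.0023, 0.9828, -0.3289]}
```

Request:
servo_tool(targets=[[[0, 0, 0.0002], 4, -1], [[0, 0, 0.0002], 4, -1], [[0, 0, 0.0001], 2, -1]])

```text
time_s: 12.35
eef_pos: [530.7, 182.5, 199.6]
eef_rot: [3.139, -0.001, 1.516]
wrist_force: [5.2, -1.1, 8.5]
opening: 29.8
finger_force: 40.0
```

```bash
cat >> h.py <<'E'
def tq(n=6):
    a=[]
    for i in range(n):
        s=r.read_state();a.append(s["wrist_torque"][2]);r.camera("side")
    s=st();print("tz",np.round(a,3),np.mean(a).round(3),"yaw",np.degrees(s["eef_rot"][2]).round(2))
E
python3 -c "
from h import *
tq()"
```

```text
{'time_s': 12.65, 'eef_pos': [530.7404, 182.4924, 199.5572], 'eef_rot': [3.1389, -0.0013, 1.5184], 'wrist_force': [5.952, -1.5803, 8.8953], 'wrist_torque': [-0.1735, -1.7828, 0.0399]}
tz [0.048 0.066 0.097 0.019 0.042 0.064] 0.056 yaw 87.0
```

Request:
servo_tool(targets=[[[0, 0, 0.0001], 2, -1], [[0, 0, 0.0001], 2, -1], [[0, 0, 0.0001], 1, -1]])

```text
time_s: 12.95
eef_pos: [530.8, 182.5, 199.3]
eef_rot: [3.139, -0.002, 1.43]
wrist_force: [6.3, -0.4, 9.0]
opening: 30.0
finger_force: 40.0
```

```bash
python3 -c "
from h import *
tq()"
```

```text
{'time_s': 13.25, 'eef_pos': [530.824, 182.5175, 199.3052], 'eef_rot': [3.1388, -0.0016, 1.4312], 'wrist_force': [5.5383, -0.2061, 8.6184], 'wrist_torque': [-0.2357, -1.8371, 0.065]}
tz [0.055 0.084 0.07  0.091 0.108 0.042] 0.075 yaw 82.0
```

Request:
servo_tool(targets=[[[0, 0, 0.0001], 1.5, -1], [[0, 0, 0.0001], 1.5, -1]])

```text
time_s: 13.45
eef_pos: [530.9, 182.5, 199.1]
eef_rot: [3.139, -0.002, 1.378]
wrist_force: [5.6, -1.0, 9.6]
opening: 29.7
finger_force: 40.0
```

```bash
python3 -c "
from h import *
tq()"
```

```text
{'time_s': 13.75, 'eef_pos': [530.8354, 182.4754, 199.1434], 'eef_rot': [3.1389, -0.0017, 1.3787], 'wrist_force': [4.5812, -0.0656, 10.3977], 'wrist_torque': [-0.2706, -1.8361, 0.0605]}
tz [0.056 0.067 0.071 0.097 0.052 0.039] 0.064 yaw 78.99
```

Request:
servo_tool(targets=[[[0, 0, 0], 1.5, -1], [[0, 0, 0.0001], 1, -1]])

```text
time_s: 13.95
eef_pos: [530.9, 182.5, 199.0]
eef_rot: [3.139, -0.002, 1.334]
wrist_force: [5.3, -0.8, 9.3]
opening: 29.6
finger_force: 40.0
```

```bash
python3 -c "
from h import *
tq()"
```

```text
{'time_s': 14.25, 'eef_pos': [530.8957, 182.436, 199.046], 'eef_rot': [3.1388, -0.0019, 1.3351], 'wrist_force': [4.5143, -1.5431, 8.6539], 'wrist_torque': [-0.3334, -1.8972, 0.0109]}
tz [0.078 0.047 0.077 0.064 0.108 0.016] 0.065 yaw 76.49
```

Request:
servo_tool(targets=[[[0, 0, 0.0001], 1.5, -1], [[0, 0, 0], 1, -1]])

```text
time_s: 14.45
eef_pos: [530.9, 182.4, 198.9]
eef_rot: [3.139, -0.002, 1.29]
wrist_force: [5.8, 0.2, 8.2]
opening: 29.5
finger_force: 40.0
```

```bash
python3 -c "
from h import *
tq()"
```

```text
{'time_s': 14.75, 'eef_pos': [530.8829, 182.4572, 198.9195], 'eef_rot': [3.1389, -0.002, 1.2915], 'wrist_force': [6.4573, -0.964, 8.7009], 'wrist_torque': [-0.3163, -1.9914, 0.0648]}
tz [0.087 0.03  0.108 0.095 0.027 0.066] 0.069 yaw 74.0
```

Request:
servo_tool(targets=[[[0, 0, 0.0001], 1.5, -1], [[0, 0, 0], 1, -1]])

```text
time_s: 14.95
eef_pos: [530.9, 182.4, 198.8]
eef_rot: [3.139, -0.002, 1.247]
wrist_force: [5.5, -0.8, 9.7]
opening: 30.2
finger_force: 40.0
```

Run:
```python
from h import *
tq()
s=r.read_state();e=np.array(s["eef_pos"]);ims=[]
for n,a in(("wrist",40),("side",25)):
    p,d,K,T=shot(n,n[0]+"5");q=K@(np.linalg.inv(T)@[e[0],e[1],95,1])[:3];u,v=(q[:2]/q[2]).round().astype(int);print(n,u,v)
    ims.append(cv2.resize(p[v-a:v+a,u-a:u+a],(400,400),interpolation=2))
cv2.imwrite("pics/b5.png",np.hstack(ims)[:,:,::-1])
```

```text
{'time_s': 15.25, 'eef_pos': [530.9094, 182.397, 198.8366], 'eef_rot': [3.139, -0.0021, 1.2478], 'wrist_force': [5.23, -0.7105, 9.2519], 'wrist_torque': [-0.435, -2.0109, 0.0819]}
tz [0.13  0.102 0.074 0.109 0.115 0.138] 0.111 yaw 71.49
wrist 256 199
side 208 227
```

View pics/b5.png

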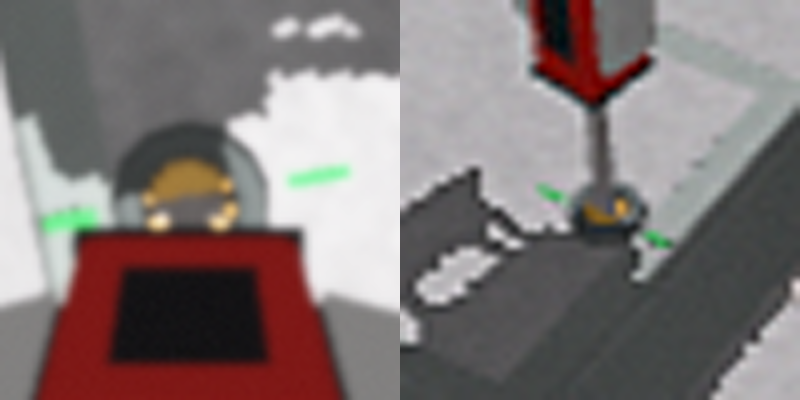

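The left crop shows the slot line, (150,200) to (225,190), parallel to the green marks (70,218) to (320,177). The lock has reached its stop and the torque is now rising. Small steps from here to firm.

Request:
servo_tool(targets=[[[0, 0, 0], 1, -1], [[0, 0, 0], 0, -1]])

```text
time_s: 15.55
eef_pos: [530.9, 182.4, 198.8]
eef_rot: [3.139, -0.002, 1.23]
wrist_force: [5.7, -1.5, 9.4]
opening: 30.2
finger_force: 40.0
```

```bash
python3 -c "
from h import *
tq(8)"
```

```text
{'time_s': 15.95, 'eef_pos': [530.9205, 182.4335, 198.851], 'eef_rot': [3.139, -0.0021, 1.2305], 'wrist_force': [6.5702, -0.8934, 9.2383], 'wrist_torque': [-0.3368, -2.0064, 0.1002]}
tz [0.136 0.109 0.104 0.085 0.128 0.09  0.137 0.102] 0.111 yaw 70.5
```

Request:
servo_tool(targets=[[[0, 0, 0], 1, -1], [[0, 0, 0], 0, -1]])

```text
time_s: 16.15
eef_pos: [531.0, 182.4, 198.8]
eef_rot: [3.139, -0.002, 1.212]
wrist_force: [5.5, -0.5, 9.2]
opening: 30.0
finger_force: 40.0
```

```bash
python3 -c "
from h import *
tq(8)"
```

```text
{'time_s': 16.55, 'eef_pos': [530.9525, 182.4045, 198.8329], 'eef_rot': [3.139, -0.0022, 1.213], 'wrist_force': [5.2936, -1.9284, 8.4827], 'wrist_torque': [-0.4059, -2.058, 0.1546]}
tz [0.139 0.132 0.168 0.122 0.136 0.127 0.175 0.135] 0.142 yaw 69.5
```

Request:
servo_tool(targets=[[[0, 0, 0], 1, -1], [[0, 0, 0], 0, -1]])

```text
time_s: 16.75
eef_pos: [531.0, 182.4, 198.9]
eef_rot: [3.139, -0.002, 1.195]
wrist_force: [7.1, -0.9, 9.3]
opening: 29.3
finger_force: 40.0
```

```bash
python3 -c "
from h import *
tq(8)"
```

```text
{'time_s': 17.15, 'eef_pos': [530.9964, 182.3572, 198.8357], 'eef_rot': [3.139, -0.0022, 1.1954], 'wrist_force': [5.8616, -1.4338, 9.3363], 'wrist_torque': [-0.3916, -2.127, 0.1642]}
tz [0.139 0.147 0.117 0.19  0.164 0.142 0.165 0.173] 0.154 yaw 68.49
```

Request:
servo_tool(targets=[[[0, 0, 0], 1, -1], [[0, 0, 0], 0, -1]])

```text
time_s: 17.35
eef_pos: [531.0, 182.4, 198.9]
eef_rot: [3.139, -0.002, 1.177]
wrist_force: [6.4, -1.7, 8.3]
opening: 29.8
finger_force: 40.0
```

```bash
python3 -c "
from h import *
tq(8)"
```

```text
{'time_s': 17.75, 'eef_pos': [531.0164, 182.366, 198.8614], 'eef_rot': [3.1389, -0.0023, 1.1781], 'wrist_force': [5.6174, -1.4291, 8.7398], 'wrist_torque': [-0.4242, -2.109, 0.1742]}
tz [0.182 0.173 0.22  0.176 0.156 0.187 0.162 0.193] 0.181 yaw 67.5
```

Firm at about 0.18 N·m. Easing off within the slot's slack, then lifting out.

Request:
servo_tool(targets=[[[0, 0, 0], -3, -1], [[0, 0, -0.0005], -3, -1], [[0, 0, -0.0005], -2, -1], [[0, 0, -0.001], 0, -1], [[0, 0, -0.002], 0, -1], [[0, 0, -0.004], 0, -1], [[0, 0, -0.01], 0, -1], [[0, 0, -0.02], 0, -1], [[0, 0, 0], 0, -1]])

```text
time_s: 18.65
eef_pos: [530.4, 182.3, 238.4]
eef_rot: [3.139, -0.002, 1.317]
wrist_force: [0.8, -0.5, -1.5]
opening: 29.8
finger_force: 40.0
```

Run:
```python
from h import *
s=st("joints");p,d,K,T=shot("wrist","w6");e=np.array(s["eef_pos"])
q=K@(np.linalg.inv(T)@[e[0],e[1],95,1])[:3];u,v=(q[:2]/q[2]).round().astype(int);print(u,v)
a=45;A=cv2.resize(p[v-a:v+a,u-a:u+a],(450,450),interpolation=2)
b=cv2.resize(p[150:320,180:340],(340,450))
cv2.imwrite("pics/b6.png",np.hstack([A,b])[:,:,::-1])
C=cloud(d,K,T);h=cv2.cvtColor(p,cv2.COLOR_RGB2HSV).astype(int)
m=((h[...,0]<6)|(h[...,0]>174))&(h[...,1]>130)&(C[...,2]>e[2]+25)&(C[...,2]<e[2]+45)&(np.hypot(C[...,0]-e[0],C[...,1]-e[1])<40)
print(m.sum(),cv2.minAreaRect(C[m][:,:2].astype(np.float32)) if m.sum()>5 else "")
```

```text
{'time_s': 18.65, 'eef_pos': [530.3796, 182.3126, 238.4375], 'eef_rot': [3.1394, -0.0019, 1.3171], 'wrist_force': [0.756, -0.4987, -1.4802], 'wrist_torque': [0.0451, -0.0366, 0.0014], 'joints': [-0.4922, 0.2256, 0.0544, 1.8534, -0.014, 1.06, -0.6861]}
255 190
1002 ((528.8116455078125, 186.77073669433594), (21.114839553833008, 30.800199508666992), 74.36763763427734)
```

View pics/b6.png

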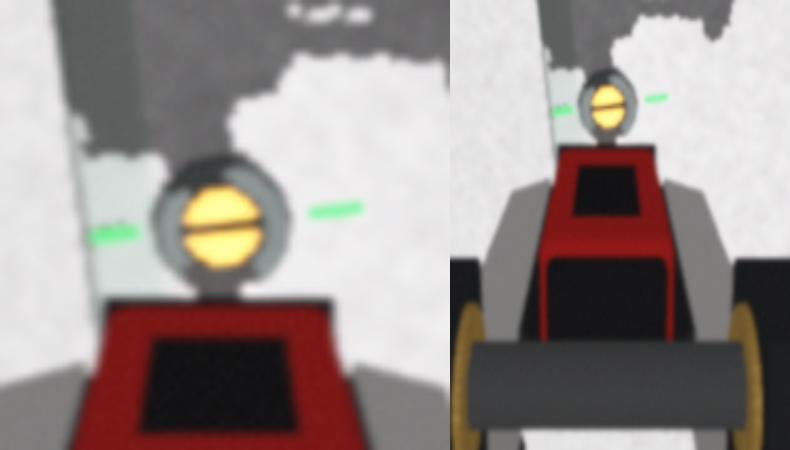

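The left crop shows the slot, (182,233) to (262,222), lying between the green marks (113,234) and (336,211). The handle sits square in the jaws. A numeric check of the slot angle against the marks follows.

Run:
```python
from h import *
p,d,K,T=load("w6");h=cv2.cvtColor(p,cv2.COLOR_RGB2HSV).astype(int)
def atz(u,v,z):
    ray=T[:3,:3]@np.linalg.solve(K,[u,v,1]);return T[:3,3]+ray*(z-T[2,3])/ray[2]
g=(h[...,0]>45)&(h[...,0]<75)&(h[...,1]>60);g[:,:205]=0;g[:,310:]=0;g[:150]=0;g[230:]=0
v,u=np.nonzero(g);L=u<255;a=atz(u[L].mean(),v[L].mean(),88);b=atz(u[~L].mean(),v[~L].mean(),88);print("green",a,b,np.degrees(np.arctan2(*(b-a)[1::-1])))
I=p[...,0].astype(float);pts=[]
for u in range(248,261):
    c=I[184:196,u];k=np.argmin(c[3:9])+3;w=np.clip(c.max()-c[k-1:k+2],0,None)
    w=np.clip(140-c[k-2:k+3],0,None);vv=184+(np.arange(k-2,k+3)*w).sum()/max(w.sum(),1);pts.append(atz(u,vv,92.5)[:2]);print(u,vv.round(2),c[k],end="; ")
P=np.array(pts[1:-1]);k=np.polyfit(P[:,0],P[:,1],1)[0];print("\nslot",np.degrees(np.arctan(k)),P.mean(0))
go(529.0,-243.9,285,1.4748)
```

```text
green [505.89496519 184.97793717  88.        ] [552.20118651 178.26663755  88.        ] -8.246627476527827
248 184.0 168.0; 249 184.0 181.0; 250 184.0 177.0; 251 184.0 168.0; 252 184.0 162.0; 253 184.0 157.0; 254 184.0 153.0; 255 184.0 154.0; 256 184.0 160.0; 257 184.0 170.0; 258 184.0 176.0; 259 184.0 166.0; 260 184.0 143.0; 
slot -14.567154828571589 [530.31185751 187.8154799 ]
{'time_s': 18.7, 'eef_pos': [529.9119, 182.211, 237.085], 'eef_rot': [3.1403, -0.0012, 1.3173], 'wrist_force': [-0.1714, -0.2285, -3.0148], 'wrist_torque': [0.0192, -0.0045, 0.0423], 'opening': 29.7064, 'joints': [-0.4922, 0.2267, 0.0542, 1.8552, -0.0141, 1.0583, -0.686]}
tool shift mm [-412.67  106.03  -48.27] roll deg -9.02
```

Run:
```python
from h import *
p,d,K,T=load("w6");I=p[...,0].astype(float)
def atz(u,v,z):
    ray=T[:3,:3]@np.linalg.solve(K,[u,v,1]);return T[:3,3]+ray*(z-T[2,3])/ray[2]
pts=[]
for u in range(248,261):
    c=I[187:195,u];w=np.clip(c.max()-15-c,0,None);vv=187+(np.arange(8)*w).sum()/w.sum();pts.append(atz(u,vv,92.5)[:2]);print(u,c.astype(int),vv.round(2))
P=np.array(pts[1:-2]);print(np.degrees(np.arctan(np.polyfit(P[:,0],P[:,1],1)[0])),P.mean(0))
```

```text
248 [253 254 243 174 168 239 251 243] 190.52
249 [255 255 247 181 182 247 254 254] 190.5
250 [255 255 246 177 191 250 255 255] 190.44
251 [255 255 243 168 202 252 255 255] 190.35
252 [255 255 239 162 216 254 255 255] 190.22
253 [255 255 236 157 228 254 255 255] 190.08
254 [255 254 229 153 232 255 255 255] 189.97
255 [255 254 216 154 235 255 255 255] 189.83
256 [255 252 201 160 242 255 255 255] 189.67
257 [255 250 185 170 245 255 255 255] 189.56
258 [255 247 176 177 247 255 255 255] 189.5
259 [254 242 166 181 248 255 255 254] 189.44
260 [248 224 143 177 245 253 252 243] 189.28
-7.574867051686078 [528.21472086 181.79294039]
```

The slot is at -7.6° and the marks at -8.2°, so the lock is seated. Back to the rack.

Request:
servo_tool(targets=[[[0, 0, -0.025], -4.5, -1], [[0, 0, -0.024], -4.5, -1], [[0, 0, 0], 0, -1], [[0, 0, 0], 0, -1]])

```text
time_s: 19.1
eef_pos: [529.3, 181.9, 284.3]
eef_rot: [-3.141, 0.0, 1.473]
wrist_force: [-0.1, -0.5, -1.7]
opening: 29.7
finger_force: 40.0
```

```bash
python3 -c "
from h import *
go(529.0,-243.9,285,1.4748)"
```

```text
{'time_s': 19.1, 'eef_pos': [529.3021, 181.8966, 284.311], 'eef_rot': [-3.1413, 0.0001, 1.4734], 'wrist_force': [-0.0743, -0.4746, -1.6874], 'wrist_torque': [-0.0639, 0.0221, -0.026], 'opening': 29.7313, 'joints': [-0.4779, 0.1878, 0.0368, 1.7966, -0.0076, 1.1577, -0.5361]}
tool shift mm [-423.81   41.11   -0.66] roll deg -0.08
```

Request:
servo_tool(targets=[[[-0.025, 0.003, 0], 0, -1], [[-0.04, 0.004, 0], 0, -1], [[-0.045, 0.004, 0], 0, -1], [[-0.045, 0.004, 0], 0, -1], [[-0.045, 0.004, 0], 0, -1], [[-0.045, 0.004, 0], 0, -1], [[-0.045, 0.004, 0], 0, -1], [[-0.045, 0.004, 0], 0, -1], [[-0.045, 0.005, 0], 0, -1], [[-0.0435, 0.005, 0], 0, -1]])

```text
time_s: 20.1
eef_pos: [528.7, -245.1, 283.4]
eef_rot: [-3.14, -0.0, 1.473]
wrist_force: [0.2, 0.3, -0.9]
opening: 29.7
finger_force: 40.0
```

Request:
servo_tool(targets=[[[0, 0, 0], 0, -1], [[0, 0, 0], 0, -1], [[0, 0, 0], 0, -1]])

```text
time_s: 20.4
eef_pos: [529.5, -242.3, 283.8]
eef_rot: [-3.14, -0.001, 1.475]
wrist_force: [1.0, 1.1, -1.2]
opening: 29.7
finger_force: 40.0
```

```bash
python3 -c "
from h import *
go(529.0,-243.9,121,1.4748)"
```

```text
{'time_s': 20.4, 'eef_pos': [529.5205, -242.2792, 283.7587], 'eef_rot': [-3.14, -0.0006, 1.4751], 'wrist_force': [0.9592, 1.1262, -1.2074], 'wrist_torque': [0.0341, 0.0164, -0.0054], 'opening': 29.6693, 'joints': [0.0411, 0.2309, 0.3329, 1.7624, -0.0817, 1.1635, 0.3026]}
tool shift mm [-1.7600e+00 -1.0000e-01  1.6276e+02] roll deg 0.02
```

Request:
servo_tool(targets=[[[-0.0015, 0, 0.02], 0, -1], [[0, 0, 0.03], 0, -1], [[0, 0, 0.02], 0, -1], [[0, 0, 0.005], 0, -1], [[0, 0, 0], 0, -1], [[0, 0, 0], 0, -1]])

```text
time_s: 21.0
eef_pos: [530.2, -244.6, 210.8]
eef_rot: [3.141, 0.0, 1.475]
wrist_force: [-0.6, 0.8, -1.8]
opening: 29.8
finger_force: 40.0
```

```bash
python3 -c "
from h import *
go(529.0,-243.9,121,1.4748)"
```

```text
{'time_s': 21.0, 'eef_pos': [530.1529, -244.6311, 210.7629], 'eef_rot': [3.1405, 0.0001, 1.4754], 'wrist_force': [-0.6023, 0.8051, -1.8147], 'wrist_torque': [-0.0202, 0.0187, 0.027], 'opening': 29.8086, 'joints': [0.0582, 0.2982, 0.3234, 1.8453, -0.1104, 1.0145, 0.3312]}
tool shift mm [ 0.63 -1.31 89.76] roll deg 0.03
```

Request:
servo_tool(targets=[[[0.0006, -0.001, 0.005], 0, -1], [[0, 0, 0.01], 0, -1], [[0, 0, 0.01], 0, -1], [[0, 0, 0], 0, -1]])

```text
time_s: 21.4
eef_pos: [528.1, -243.9, 183.2]
eef_rot: [-3.14, -0.0, 1.475]
wrist_force: [0.2, 0.3, -1.6]
opening: 29.8
finger_force: 40.0
```

Request:
servo_tool(targets=[[[0, 0, 0.015], 0, -1], [[0, 0, 0.02], 0, -1], [[0, 0, 0.015], 0, -1], [[0, 0, 0.008], 0, -1], [[0, 0, 0.002], 0, -1], [[0, 0, 0], 0, -1], [[0, 0, 0], 0, -1]])

```text
time_s: 22.1
eef_pos: [529.0, -244.4, 125.3]
eef_rot: [3.141, 0.0, 1.475]
wrist_force: [0.6, -0.3, -0.7]
opening: 29.7
finger_force: 40.0
```

Request:
servo_tool(targets=[[[0, 0, 0.002], 0, -1], [[0, 0, 0.001], 0, -1], [[0, 0, 0.001], 0, -1], [[0, 0, 0], 0, -1]])

```text
time_s: 22.5
eef_pos: [528.8, -244.2, 121.4]
eef_rot: [3.141, -0.0, 1.475]
wrist_force: [-3.1, 1.6, 8.4]
opening: 29.6
finger_force: 40.0
```

Request:
servo_tool(targets=[[[0, 0, 0.0007], 0, -1], [[0, 0, 0], 0, -1]])

```text
time_s: 22.7
eef_pos: [528.8, -244.2, 121.4]
eef_rot: [3.141, -0.0, 1.475]
wrist_force: [-7.1, 3.7, 19.5]
opening: 29.6
finger_force: 40.0
```

Request:
servo_tool(targets=[[[0, 0, -0.001], 0, -1], [[0, 0, 0], 0, -1], [[0, 0, 0], 0, -0.3], [[0, 0, 0], 0, 0.1], [[0, 0, 0], 0, 0.5], [[0, 0, 0], 0, 1], [[0, 0, 0], 0, 1], [[0, 0, 0], 0, 1], [[0, 0, 0], 0, 1], [[0, 0, 0], 0, 1]])

```text
time_s: 23.7
eef_pos: [528.6, -244.2, 121.1]
eef_rot: [-3.142, -0.0, 1.475]
wrist_force: [0.4, -0.5, 0.3]
opening: 85.2
finger_force: 0.0
```

Request:
servo_tool(targets=[[[0, 0, -0.005], 0, 1], [[0, 0, -0.02], 0, 1], [[0, 0, -0.03], 0, 1], [[0, 0, -0.03], 0, 1], [[0, 0, -0.02], 0, 1], [[0, -0.02, 0], 0, 1], [[0, 0, 0], 0, 1], [[0, 0, 0], 0, 1]])

```text
time_s: 24.5
eef_pos: [508.8, -242.2, 226.4]
eef_rot: [3.141, -0.0, 1.475]
wrist_force: [0.4, -0.4, -0.8]
opening: 93.9
finger_force: 0.0
```

Run:
```python
from h import *
s=st("opening");p,d,K,T=shot("wrist","w7")
C=cloud(d,K,T);h=cv2.cvtColor(p,cv2.COLOR_RGB2HSV).astype(int);H,S,V=h[...,0],h[...,1],h[...,2]
for n,m in (("red",(H<6)|(H>174)),("yel",(H>20)&(H<32)),("blu",(H>105)&(H<125))):
    m=m&(S>130)&(V>60)&(C[...,2]>144)&(C[...,2]<165)&(abs(C[...,1]+244)<130)&(abs(C[...,0]-531)<60)
    q=C[m][:,:2].astype(np.float32)
    if len(q)>9: print(n,len(q),np.median(C[m],0),cv2.minAreaRect(q))
cv2.imwrite("pics/w7b.png",p[100:300,200:340,::-1])
```

```text
{'time_s': 24.5, 'eef_pos': [508.8206, -242.2467, 226.4446], 'eef_rot': [3.141, -0.0002, 1.4746], 'wrist_force': [0.4237, -0.3769, -0.7951], 'wrist_torque': [0.0502, -0.0531, -0.0125], 'opening': 93.9305}
red 377 [ 522.74907502 -232.39137434  151.28244721] ((526.4468383789062, -243.85906982421875), (28.617055892944336, 29.21882438659668), 84.77506256103516)
yel 343 [ 522.26057603 -295.58827385  150.67257602] ((522.7091064453125, -297.31451416015625), (32.8454475402832, 15.34019660949707), 4.686350345611572)
blu 352 [ 531.7492453  -177.54342319  151.31036533] ((535.6554565429688, -178.2873077392578), (29.964618682861328, 30.108774185180664), 71.95744323730469)
```

```bash
python3 -c "
from station import r
print(r.close_job())"
```

```text
the job is handed in; nothing more can be done
None
```

The lock is turned clockwise to firm at its stop (about 0.18 N·m, slot within 1° of the green marks), the red screwdriver is hanging back in its middle hole and released, and the job is handed in at about 24.5 s.

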